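# Refit the service plug and snap the junction box cover shut

## Robot

A 6-joint arm with a two-finger parallel gripper is mounted at the origin on the work surface. World frame = base frame: x ahead of the robot, y to its left, z up, the work surface at z = 0. Lengths are in m, angles in rad, forces in N, time in s.
With the tool pointing down it reaches from about 0.425 to 0.95 m from the base axis. Payload 3.5 kg.
Tool frame: the origin (TCP) lies on the centre line of the jaws, within the pads' length; the fingertips stand 17 mm ahead of it and the grasp point (between the pads) lies 2 mm behind it; z points along the fingers, y is the line along which they close (so a half turn about z gives the same grasp; the last joint's range is limited). The gripper opens to 85 mm and grips with 20 to 120 N. Pads are 22 mm wide; open, the fingers measure 114 mm over their backs; the gripper's body (76 mm by 85 mm) begins 54 mm behind the grasp point. The pads swing forward as they close: fully open they stand 13 mm farther back than shut.
Start: joints at [-1.402, 0.286, 1.577, -0, 1.279, -0.15], TCP at [0.212, -0.641, 0.248] pointing down, gripper open.
Joint ranges: [-2.77, 2.77], [-0.9, 2.22], [0.21, 2.48], [-1.53, 4.67], [0.24, 2.81], [-2.84, 2.84]. Speed limits (rad/s): [2.79, 2.79, 3.14, 3.14, 3.14, 3.14].

## Interface

Orientations are given as a unit quaternion [x, y, z, w].
In Python, from plant import ctrl gives the robot as it stands. The module is installed in compiled form; this text tells all that it offers.
- The arm moves only by the tool drive_tool, never from a script. Its argument "moves" is a list of rows, each a list of 3 entries, a list of its own where there are three numbers: the turn, a rotation vector about the tool's x, y, z in rad, then the shift along the tool's x, y, z in m, then the finger opening in m, from 0 to 0.0854. A call has 1 to 5 rows; each row shifts and turns the commanded pose from where the row before left it, along the tool's axes as they then stand; what a row does not reach is not made up. A row lasts 1/8 s, in which the tool goes at most 62.5 mm and 10.7 degrees, less where a joint would pass 70% of its speed; a pose out of reach is approached as far as the arm can. A call with a gripper value outside its range is refused whole. The fingers move at their own pace and stop on an object; "grip_force" is the grip in N (left out, the last holds). Time passes only in rows, so rows that do not move let the fingers close. It gives the time, the measured TCP pose, the force, the opening and the grip force at its end, in the units of the state.
- ctrl.get_state(): the state, without advancing time (a new reading comes with each control period).
- ctrl.read_camera(name): name is "scene" or "top"; returns a dict with "image" (384x512x3 uint8, red, green, blue), "fx", "fy", "cx", "cy" (pixels), "R" (3x3) and "t" (3): a world point X has camera coordinates R X + t. Camera axes: x right, y down, z forward; pixel columns grow to the right and rows downward; lengths in m; the calibration is good to about 2 mm. A picture is of the moment at which its call begins. There is no depth.
- ctrl.sign_off(): hands the job in; it is judged then, once.
The state is a dict: "time": time; "qpos": joint angles; "dq": joint speeds; "joint_efforts": joint torques, N m; "eef_pos": TCP position; "tcp_rot": TCP orientation; "contact_force": force on the tool from outside, world axes, zero at the start; "wrist_torque": the same for the moment, N m; "opening": opening from 0.0 (shut) to 1.0 (fully open); "finger_force": force on a finger pad.
Only numpy, scipy, OpenCV 4.12 (cv2) and the standard library are available. Lean on these libraries where they do the work, as an engineer would, in place of code of your own. Each camera call takes 0.05 s, during which the arm holds its last target. There are 200 camera calls.

## Task

Put the orange service plug back into its socket in the junction box and press it fully home. Then bring the hinged cover down and press on its latch only until the sprung tongue snaps under the keeper: guide it down rather than letting it slam, and do not force it (14 N at the very most). Leave the cover latched and everything else on the bench where it is.

Things in the scene. Friction and masses are not known exactly. Their poses are not given: they have to be found in the camera images.
- service_plug_grip (a point): ORANGE service plug, loose, upright on the bench, 150 g. Point: centre of its grip fin, 45 mm above its underside, 13 mm below its top. x across the fin, y along it, z up. From below: white foot 24 (x) x 38 (y) x 24 mm high, flange 40 x 54 x 8 mm, fin 14 (x) x 36 (y) x 26 mm high, to be pinched across its 14 mm. Same when turned half a turn about z.
- junction_box: Aluminium tub, open on top, 200 (x) x 145 (y) mm, rim 74 mm above the bench, bolted to the bench. Origin: under its middle, on the bench. y points to the hinge side, z up. Inside, besides the socket, two contactors 55 mm or more from the plug's centre towards -x. Walls 4 mm.
- socket_mouth (a point): Centre of the socket's mouth, 40 mm above the bench (axes of the box). Black block with a pocket 28 (x) x 42 (y) x 27 mm deep, 3 mm orange lead-in. Two sprung copper jaws in the pocket grip the plug's foot from 8 mm down: press the plug in with 5 to 20 N until its flange lands on the mouth; otherwise it stands proud. The tub wall is 46 mm away towards -y.
- plug_home (a point): Point fixed in the box, axes of the box: where the centre of the plug's fin lies when the plug is fully home, 21 mm above the socket's mouth, plug x along this x (either way round).
- cover_hinge (a point): Mid-point of the cover's hinge line, along the box's +y side, 80 mm above the bench; axes of the box. The hinge line runs along x.
- cover (a joint): Angle of the black hinged cover (216 mm along the hinge, free edge 155 mm from it), rad: about 1.5 standing open, 0 nominally closed and level; it closes towards the box's -y and down. Open, its edge stands 240 mm above the bench. The stiff hinge holds it at any angle; about 2 N at the edge moves it. Below 0.055 a foam seal on the front rim pushes back, 0.4 N per mm.
- latch_pad (a point): Where to push: centre of the yellow thumb pad on the grey latch case (44 mm along the hinge x 30 mm), on the cover's outer face near its free edge: 140 mm from the hinge line and 24.5 mm from it towards the outer side. z: outward normal of the cover (up when closed), y: along the cover towards the hinge, x: along the hinge. The keeper begins 18 mm beyond it.
- latch (a joint): How far the steel tongue of the latch is pushed into its case, m: 0 fully out (spring, about 3 N), 0.009 fully in. Bevelled below, flat above, it sticks 8 mm out of the cover's free edge, meets the keeper's nose some 10 to 20 mm above closed, is driven in about 5 mm and snaps out under the nose.
- keeper_base (a point): Top of the tub's front (-y) wall, at the middle; axes of the box. In front of it the steel keeper: a bracket with a round nose above and a stop below, the stop met 1.5 mm after the tongue catches. It is set in slots, unmeasured: it catches at a cover angle anywhere from -0.03 to 0.036. Catching takes 3 to 9 N on the pad, pressed slowly; at the stop the force then rises steeply. Over 14 N breaks it.
- blank_plug: Grey blank plug, same shape and size as the service plug, standing on the bench; leave alone. Origin: centre of its underside.
- screwdriver: Red-handled screwdriver, 210 mm, lying on the bench; leave alone. Origin under its middle.
- wrench: Steel wrench, 170 mm, lying on the bench; leave alone. Origin under its middle.
- tape_roll: Roll of orange tape, 72 mm across, 19 mm high; leave alone. Origin: centre of its underside.
- cup: White cup, 76 mm across, 95 mm high; leave alone. Origin: centre of its underside.
- module: Grey battery module, 118 x 274 x 20 mm, lying flat; leave alone. Origin: centre of its underside.
- bolt_bin: Blue open bin with bolts, 110 x 150 x 45 mm; leave alone. Origin: centre of its underside.
Not all that is in view belongs to the job. What is shaped like the part that bears service_plug_grip but black or green is not meant.

How it is judged:
On the way, in this order (a step that is already met when the one before it is completed fails the run):
1. the orange plug is fully home in its socket while the cover is still open (horizontal distance between service_plug_grip and plug_home below 0.004 m and z of service_plug_grip in the frame of plug_home below 0.0025 m and angle between service_plug_grip's own z axis and vertical below 0.09 rad and value of joint cover above 0.5 rad), for 0.2 s.
2. the cover is shut with the tongue snapped out under the keeper (value of joint cover below 0.041 rad and value of joint latch below 0.001 m), for 0.2 s.
At the end, for the whole second after the job is handed in: The orange plug is fully home in its socket (fin centre within 4 mm sideways and 2.5 mm in height of its home point, upright within 5 degrees), and the cover is shut and at rest (angle below 0.041 rad) with its tongue out under the keeper (pushed in by less than 1 mm) (all of step 2 and horizontal distance between service_plug_grip and plug_home below 0.004 m and z of service_plug_grip in the frame of plug_home below 0.0025 m and angle between service_plug_grip's own z axis and vertical below 0.09 rad and velocity of joint cover between -0.1 and 0.1 rad/s); the robot touches nothing.
It fails at once if the robot presses on the cover with more than 14 N (contact force between any of the fingers, the arm and cover above 14 N).
It fails at once if the cover is slammed (swings shut faster than 2 rad/s) (velocity of joint cover below -2 rad/s and value of joint cover above 0.12 rad).
It fails at once if another thing on the bench is moved by more than 25 mm (distance of any of blank_plug, screwdriver, wrench, tape_roll, cup, module, bolt_bin from where it was at the start of the episode above 0.025 m).
It also fails if it takes over 72 s, if anything falls off the work surface, if the arm or the gripper's body presses on something with over 40 N, if the wrist force passes 120 N, or if a joint passes its speed limit or range.

## Working session

There is one attempt and no reset: what is moved stays moved. The work goes in short steps, Python scripts to look and compute and a tool call to move; the robot and the scene stay as the last step left them, time stands still between calls to the robot, and variables do not carry over. Pictures are saved under pics/ and viewed, at most 10 in all, crops included, and the job is handed in when it is done.

Besides the shell and the picture viewer there is one more tool, called by a JSON object that holds its "name" and its "arguments". drive_tool: Moves the arm, as the interface text tells. Its arguments: {"type":"object","properties":{"moves":{"type":"array","items":{"type":"array"}},"grip_force":{"type":"number"}},"required":["moves"]}

```bash
mkdir -p pics; cat > h.py <<'E'
import numpy as np, cv2
from plant import ctrl
from scipy.spatial.transform import Rotation as Ro
def snap(cam,name,crop=None,scale=1):
    d=ctrl.read_camera(cam); im=d['image'][:,:,::-1]
    np.savez('pics/'+name+'.npz',**{k:np.array(d[k]) for k in d})
    if crop: im=im[crop[1]:crop[3],crop[0]:crop[2]]
    cv2.imwrite('pics/'+name+'.png',cv2.resize(im,None,fx=scale,fy=scale,interpolation=cv2.INTER_CUBIC)); return d
def load(n): return np.load('pics/'+n+'.npz')
def ray(d,u,v,z):
    R=np.array(d['R']);t=np.array(d['t']);c=-R.T@t
    r=R.T@np.array([(u-d['cx'])/d['fx'],(v-d['cy'])/d['fy'],1]);return c+r*(z-c[2])/r[2]
def proj(d,X):
    p=np.array(d['R'])@np.array(X)+np.array(d['t']);return np.array([d['fx']*p[0]/p[2]+d['cx'],d['fy']*p[1]/p[2]+d['cy']])
E
python3 - <<'E'
from h import *
a=snap('top','top0',None,1.5); b=snap('scene','sc0',None,1.5)
for d in(a,b): print(-np.array(d['R']).T@d['t'],d['fx']); print(np.round(d['R'],3))
s=ctrl.get_state();print(s)
E
```

```text
[0.28951046 0.01139758 1.17431332] 348.8580151561818
[[ 0.037 -0.999  0.004]
 [-0.976 -0.037 -0.215]
 [ 0.215  0.004 -0.977]]
[ 1.34533638 -0.27029811  1.13309997] 477.3616283576693
[[ 0.315  0.949 -0.004]
 [ 0.728 -0.245 -0.641]
 [-0.609  0.199 -0.768]]
{'time': 0.1, 'qpos': array([-1.40200146e+00,  2.87105758e-01,  1.57805583e+00,  8.28818524e-06,
        1.27861885e+00, -1.49997430e-01]), 'dq': array([ 0.00010804, -0.00084018, -0.00379871, -0.00045201, -0.0004232 ,
       -0.0002351 ]), 'joint_efforts': array([ 1.61151278e-03, -4.07290614e+01, -2.93699777e+01, -1.42914873e-04,
        3.39240200e-03, -4.00066455e-06]), 'eef_pos': array([ 0.21149283, -0.64040943,  0.24705269]), 'tcp_rot': array([ 9.87322907e-01,  1.58720761e-01, -6.31405493e-06, -1.09388122e-03]), 'contact_force': array([-0.04702461,  0.08641719, -0.34775356]), 'wrist_torque': array([-0.03709038, -0.0112004 , -0.00544998]), 'finger_force': 0.0, 'opening': 0.9995496283032101}
```

View pics/top0.png

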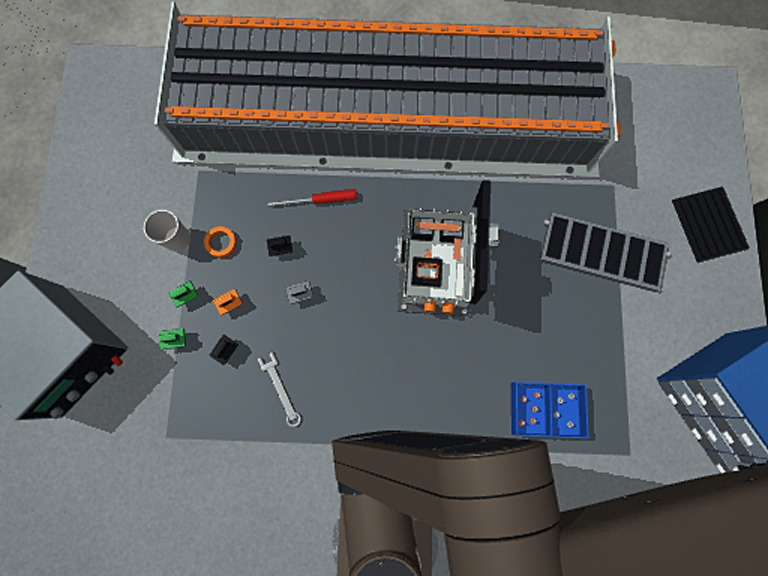

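View pics/sc0.png

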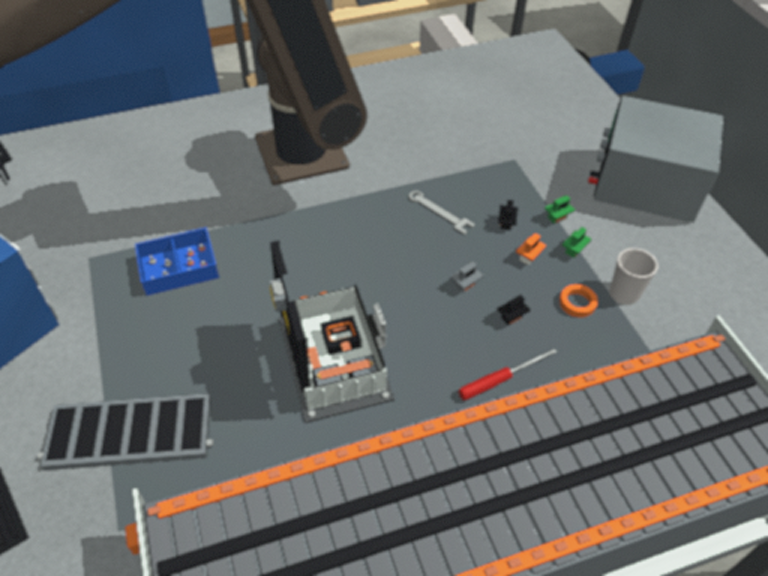

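Top view: the orange plug is at (229,302)/1.5. The box centre is near (437,262)/1.5 and the socket near (428,271)/1.5. The cover stands open on the right (world -y), so the keeper is on the left. Next I'll zoom in.

```bash
python3 - <<'E'
from h import *
a=load('top0');b=load('sc0')
def c(d,x0,y0,w,h,s): return cv2.resize(d['image'][y0:y0+h,x0:x0+w,::-1],None,fx=s,fy=s,interpolation=cv2.INTER_CUBIC)
A=c(a,260,118,84,98,5);B=c(a,110,170,60,60,5)
C=c(b,175,155,90,120,5)[:490,:];D=c(b,330,140,50,50,5)
W=np.zeros((600,800,3),np.uint8)
W[:490,:420]=A;W[:300,420:720]=B;W[310:560,420:670]=D
cv2.imwrite('pics/z1.png',W)
cv2.imwrite('pics/z2.png',c(b,175,155,95,120,5))
E
```

```text
(no output)
```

View pics/z1.png

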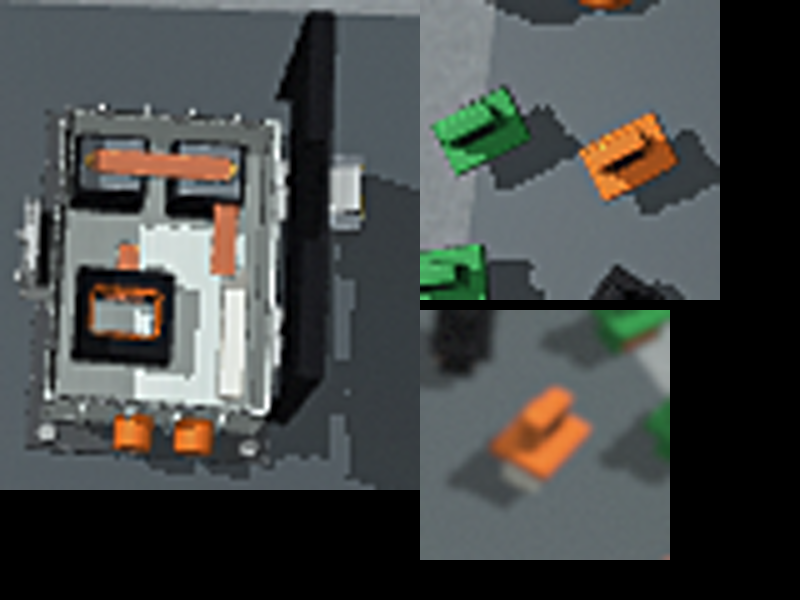

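View pics/z2.png

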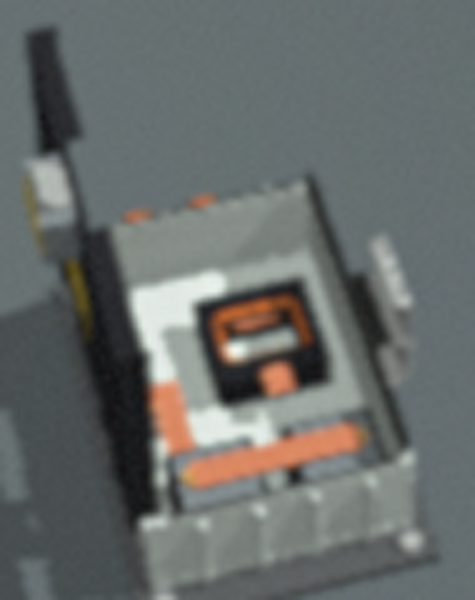

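```bash
cat > m.py <<'E'
from h import *
a=load('top0');b=load('sc0')
def P(d,pts,x0,y0,X,Y,z): return np.array([ray(d,X+(u-x0+.5)/5-.5,Y+(v-y0+.5)/5-.5,z)[:2] for u,v in pts])
def show(n,q,ang=True):
    print(n,np.round(q,4).tolist(),'mean',np.round(q.mean(0),4))
    e=np.roll(q,-1,0)-q; print('  len',np.round(np.linalg.norm(e,axis=1),4),'ang',np.round(np.degrees(np.arctan2(e[:,1],e[:,0])),1))
E
python3 - <<'E'
from m import *
show('flange',P(a,[(578,156),(655,113),(678,160),(605,201)],420,0,110,170,.032))
show('flangeS',P(b,[(491,450),(540,482),(592,428)],420,310,330,140,.032))
show('fintopS',P(b,[(526,412),(546,424),(576,398),(556,385)],420,310,330,140,.058))
show('rim',P(a,[(65,112),(278,122),(268,413),(48,405)],0,0,260,118,.074))
show('mouth',P(a,[(86,285),(164,287),(164,340),(88,338)],0,0,260,118,.04))
show('block',P(a,[(76,268),(175,270),(172,364),(71,360)],0,0,260,118,.04))
show('mouthS',P(b,[(216,305),(303,288),(313,350),(229,370)],0,0,175,155,.04))
show('blockS',P(b,[(196,298),(303,280),(327,378),(220,402)],0,0,175,155,.04))
show('rimS',P(b,[(108,230),(308,178),(413,455),(143,521)],0,0,175,155,.074))
E
```

```text
flange [[0.4876, 0.4004], [0.5186, 0.3522], [0.4874, 0.3338], [0.4581, 0.3793]] mean [0.4879 0.3664]
  len [0.0573 0.0363 0.0541 0.0362] ang [ -57.2 -149.5  122.7   35.6]
flangeS [[0.4895, 0.3354], [0.5233, 0.3522], [0.4928, 0.4037]] mean [0.5019 0.3638]
  len [0.0377 0.0598 0.0684] ang [ 26.5 120.6 -92.7]
fintopS [[0.4879, 0.3555], [0.5009, 0.3626], [0.487, 0.3902], [0.473, 0.3836]] mean [0.4872 0.373 ]
  len [0.0148 0.0309 0.0155 0.0318] ang [  28.5  116.7 -154.7  -62.1]
rim [[0.7021, -0.0288], [0.7005, -0.1708], [0.5029, -0.1646], [0.5028, -0.0233]] mean [ 0.6021 -0.0969]
  len [0.142  0.1977 0.1413 0.1993] ang [-90.7 178.2  90.   -1.6]
mouth [[0.5925, -0.0475], [0.5931, -0.0999], [0.5565, -0.1005], [0.556, -0.0497]] mean [ 0.5745 -0.0744]
  len [0.0525 0.0366 0.0508 0.0366] ang [ -89.4 -179.1   90.6    3.5]
block [[0.6041, -0.0404], [0.6052, -0.1072], [0.5403, -0.106], [0.5405, -0.0388]] mean [ 0.5725 -0.0731]
  len [0.0667 0.0649 0.0673 0.0636] ang [-89.  179.   89.8  -1.5]
mouthS [[0.549, -0.0905], [0.5533, -0.0398], [0.5965, -0.0477], [0.5946, -0.0963]] mean [ 0.5734 -0.0686]
  len [0.0509 0.044  0.0486 0.046 ] ang [ 85.2 -10.3 -92.2 172.7]
blockS [[0.5406, -0.0999], [0.5478, -0.0381], [0.6172, -0.0461], [0.6137, -0.1071]] mean [ 0.5798 -0.0728]
  len [0.0623 0.0699 0.0611 0.0734] ang [ 83.4  -6.7 -93.3 174.4]
rimS [[0.5036, -0.1392], [0.5032, -0.0202], [0.7009, -0.0255], [0.6947, -0.1707]] mean [ 0.6006 -0.0889]
  len [0.1191 0.1977 0.1453 0.1937] ang [ 90.2  -1.5 -92.4 170.7]
```

```bash
cat >> h.py <<'E'
def yaw(): 
    R=Ro.from_quat(ctrl.get_state()['tcp_rot']).as_matrix();return np.degrees(np.arctan2(R[1,0],R[0,0]))
def go(target,deg=None):
    "print tool-frame shift from the present pose to target (world), and tool turn to yaw deg"
    s=ctrl.get_state();r=Ro.from_quat(s['tcp_rot']);p=np.array(s['eef_pos'])
    print('t',round(s['time'],2),'tcp',p.round(4),'yaw',round(yaw(),2),'f',np.round(s['contact_force'],1),'op',round(s['opening'],3))
    if target is not None: print(' shift tool',np.round(r.inv().apply(np.array(target)-p),4))
    if deg is not None: print(' turn z',np.round(-np.radians((deg-yaw()+180)%360-180),3),'tilt',np.round(r.as_matrix()[:,2],4))
def hull(d,pts,S):
    q=np.array([(proj(d,X)+.5)*S for X in pts]).astype(np.float32);return cv2.convexHull(q).astype(np.int32)
def box3(c,a,dx,dy,z0,z1):
    c_,s_=np.cos(a),np.sin(a);return [(c[0]+c_*i*dx/2-s_*j*dy/2,c[1]+s_*i*dx/2+c_*j*dy/2,z) for i in(-1,1) for j in(-1,1) for z in(z0,z1)]
E
cat > fit.py <<'E'
from h import *
from scipy.optimize import minimize
def fit(names,p0,z,win,S=8):
    "silhouette of flange+fin (orange); z = underside height; win: px half window"
    D=[]
    for n in names:
        d=load(n);u,v=proj(d,(*p0[:2],z+.035)).astype(int);x0,y0=u-win,v-win
        im=cv2.resize(d['image'][y0:v+win,x0:u+win],None,fx=S,fy=S,interpolation=cv2.INTER_CUBIC)
        h=cv2.cvtColor(im,cv2.COLOR_RGB2HSV);m=cv2.morphologyEx(((h[...,0]<18)&(h[...,1]>120)&(h[...,2]>60)).astype(np.uint8),cv2.MORPH_CLOSE,np.ones((S*2,S*2)))
        n_,l,st,_=cv2.connectedComponentsWithStats(m);m=(l==1+st[1:,4].argmax()).astype(np.uint8);D.append((d,m,x0,y0))
    def mask(d,m,x0,y0,p):
        o=np.zeros_like(m)
        for dx,dy,a,b in((.04,.054,.024,.032),(.014,.036,.032,.058)):
            cv2.fillPoly(o,[hull(d,box3(p,p[2],dx,dy,z+a,z+b),S)-np.array([x0*S,y0*S])],1)
        return o
    for i in list(range(len(D)))+[None]:
        U=D if i is None else [D[i]]
        f=lambda p:sum((mask(*q,p)!=q[1]).sum()/q[1].sum() for q in U)
        r=minimize(f,p0,method='Nelder-Mead',options=dict(initial_simplex=np.array(p0)+np.array([[0,0,0],[.006,0,0],[0,.006,0],[0,0,.15]])))
        print('fit',i,r.x.round(4),np.degrees(r.x[2]).round(1),round(r.fun,3))
E
python3 -c "
from fit import *
fit(['top0','sc0'],[.4885,.368,np.radians(30)],0,14)
go(None,120)"
```

```text
fit 0 [0.4887 0.3676 0.5543] 31.8 0.046
fit 1 [0.4874 0.3718 0.5204] 29.8 0.082
fit None [0.4889 0.3685 0.5474] 31.4 0.208
t 0.1 tcp [ 0.2115 -0.6404  0.2471] yaw 18.27 f [-0.   0.1 -0.3] op 1.0
 turn z -1.776 tilt [-4.0e-04  2.2e-03 -1.0e+00]
```

{"name": "drive_tool", "arguments": {"moves": [[[0,0,-0.177],[0,0,-0.009],0.06],[[0,0,-0.177],[0,0,-0.009],0.06],[[0,0,-0.177],[0,0,-0.009],0.06],[[0,0,-0.177],[0,0,-0.009],0.06],[[0,0,-0.177],[0,0,-0.009],0.06]]}}

```text
time: 0.72
eef_pos: [0.2115, -0.6406, 0.2927]
tcp_rot: [0.823, 0.569, 0.0, -0.001]
contact_force: [0.0, 0.1, -0.5]
opening: 0.701
finger_force: 0.0
```

{"name": "drive_tool", "arguments": {"moves": [[[0,0,-0.177],[0,0,-0.009],0.06],[[0,0,-0.177],[0,0,-0.009],0.06],[[0,0,-0.177],[0,0,-0.009],0.06],[[0,0,-0.177],[0,0,-0.009],0.06],[[0,0,-0.177],[0,0,-0.009],0.06]]}}

```text
time: 1.35
eef_pos: [0.2115, -0.6407, 0.3377]
tcp_rot: [0.5, 0.866, 0.001, -0.0]
contact_force: [0.0, 0.5, 0.3]
opening: 0.703
finger_force: 0.0
```

```bash
python3 -c "
from h import *
go((.5,-.35,.34),120);go((.58,0,.34));go((.488,.368,.2))"
```

```text
t 1.35 tcp [ 0.2115 -0.6407  0.3377] yaw 120.01 f [0.  0.5 0.3] op 0.703
 shift tool [ 0.1074  0.3952 -0.0019]
 turn z 0.0 tilt [-2.0e-04  1.4e-03 -1.0e+00]
t 1.35 tcp [ 0.2115 -0.6407  0.3377] yaw 120.01 f [0.  0.5 0.3] op 0.703
 shift tool [ 0.3705  0.6395 -0.0014]
t 1.35 tcp [ 0.2115 -0.6407  0.3377] yaw 120.01 f [0.  0.5 0.3] op 0.703
 shift tool [0.735  0.7439 0.1391]
```

{"name": "drive_tool", "arguments": {"moves": [[[0,0,0],[0.0134,0.0494,0],0.06],[[0,0,0],[0.0134,0.0494,0],0.06],[[0,0,0],[0.0134,0.0494,0],0.06],[[0,0,0],[0.0134,0.0494,0],0.06],[[0,0,0],[0.0134,0.0494,0],0.06]]}}

```text
time: 1.98
eef_pos: [0.3938, -0.459, 0.3377]
tcp_rot: [0.503, 0.865, 0.0, -0.0]
contact_force: [0.1, 0.6, 0.5]
opening: 0.708
finger_force: 0.0
```

{"name": "drive_tool", "arguments": {"moves": [[[0,0,0],[0.0134,0.0494,0],0.06],[[0,0,0],[0.0134,0.0494,0],0.06],[[0,0,0],[0.0134,0.0494,0],0.06],[[0,0,0],[0.0376,0.0349,0],0.06],[[0,0,0],[0.0376,0.0349,0],0.06]]}}

```text
time: 2.6
eef_pos: [0.5256, -0.2505, 0.3374]
tcp_rot: [0.502, 0.865, 0.0, -0.001]
contact_force: [0.5, 1.0, -0.4]
opening: 0.704
finger_force: 0.0
```

{"name": "drive_tool", "arguments": {"moves": [[[0,0,0],[0.0376,0.0349,0],0.06],[[0,0,0],[0.0376,0.0349,0],0.06],[[0,0,0],[0.0376,0.0349,0],0.06],[[0,0,0],[0.0376,0.0349,0],0.06],[[0,0,0],[0.0376,0.0349,0],0.06]]}}

```text
time: 3.22
eef_pos: [0.5837, -0.0008, 0.3378]
tcp_rot: [0.502, 0.865, -0.0, -0.0]
contact_force: [1.2, -0.9, 0.1]
opening: 0.701
finger_force: 0.0
```

```bash
python3 -c "
from h import *
go((.4887,.368,.2),121)"
```

```text
t 3.23 tcp [ 0.5837 -0.0008  0.3378] yaw 119.68 f [ 1.2 -0.9  0.1] op 0.701
 shift tool [0.3674 0.1001 0.1379]
 turn z -0.023 tilt [-8.e-04  1.e-04 -1.e+00]
```

{"name": "drive_tool", "arguments": {"moves": [[[0,0,0],[0.0525,0.0143,0.01],0.05],[[0,0,0],[0.0525,0.0143,0.01],0.05],[[0,0,0],[0.0525,0.0143,0.01],0.05],[[0,0,0],[0.0525,0.0143,0.02],0.05],[[0,0,0],[0.0525,0.0143,0.02],0.05]]}}

```text
time: 3.85
eef_pos: [0.5151, 0.2625, 0.2675]
tcp_rot: [0.502, 0.865, -0.0, -0.0]
contact_force: [0.2, 0.1, 0.4]
opening: 0.587
finger_force: 0.0
```

{"name": "drive_tool", "arguments": {"moves": [[[0,0,0],[0.0525,0.0143,0.02],0.05],[[0,0,0],[0.0525,0.0143,0.02],0.05],[[0,0,-0.023],[0,0,0.02],0.05],[[0,0,0],[0,0,0],0.05]]}}

```text
time: 4.35
eef_pos: [0.4874, 0.3655, 0.2054]
tcp_rot: [0.492, 0.87, -0.003, -0.001]
contact_force: [-0.3, 0.5, 0.7]
opening: 0.586
finger_force: 0.0
```

```bash
python3 -c "
from h import *
go((.4887,.368,.053),121)"
```

```text
t 4.35 tcp [0.4874 0.3655 0.2054] yaw 121.03 f [-0.3  0.5  0.7] op 0.586
 shift tool [0.0015 0.0033 0.1524]
 turn z 0.001 tilt [-0.0048 -0.003  -1.    ]
```

{"name": "drive_tool", "arguments": {"moves": [[[0,0,0],[0.0015,0.0033,0.05],0.045],[[0,0,0],[0,0,0.05],0.045],[[0,0,0],[0,0,0.03],0.045],[[0,0,0],[0,0,0.012],0.045],[[0,0,0],[0,0,0.01],0.045]]}}

```text
time: 4.97
eef_pos: [0.4924, 0.369, 0.0574]
tcp_rot: [0.493, 0.87, 0.001, 0.001]
contact_force: [-0.1, -0.0, 1.5]
opening: 0.534
finger_force: 0.0
```

{"name": "drive_tool", "arguments": {"moves": [[[0,0,0],[0,0,0],0],[[0,0,0],[0,0,0],0],[[0,0,0],[0,0,0],0],[[0,0,0],[0,0,0],0],[[0,0,0],[0,0,0],0]], "grip_force": 60}}

```text
time: 5.6
eef_pos: [0.4919, 0.3698, 0.0578]
tcp_rot: [0.492, 0.87, 0.001, 0.001]
contact_force: [0.4, -2.1, 5.5]
opening: 0.151
finger_force: 60.0
```

```bash
python3 -c "
from h import *
go((.4887,.368,.053),121)"
```

```text
t 5.6 tcp [0.4919 0.3698 0.0578] yaw 121.01 f [ 0.4 -2.1  5.5] op 0.151
 shift tool [ 0.0001 -0.0036  0.0048]
 turn z 0.0 tilt [ 0.0025  0.001  -1.    ]
```

{"name": "drive_tool", "arguments": {"moves": [[[0,0,0],[0,0,-0.02],0],[[0,0,0],[0,0,-0.04],0],[[0,0,0],[0,0,-0.05],0],[[0,0,0.14],[0,0,-0.04],0],[[0,0,0.14],[0,0,0],0]]}}

```text
time: 6.22
eef_pos: [0.4924, 0.3705, 0.212]
tcp_rot: [0.611, 0.792, 0.004, 0.002]
contact_force: [-0.0, 0.2, -1.9]
opening: 0.152
finger_force: 59.2
```

{"name": "drive_tool", "arguments": {"moves": [[[0,0,0.14],[0,0,0],0],[[0,0,0.14],[0,0,0],0],[[0,0,0],[0,0,0],0]]}}

```text
time: 6.6
eef_pos: [0.4902, 0.3692, 0.2062]
tcp_rot: [0.713, 0.701, -0.001, -0.0]
contact_force: [1.0, -0.2, -1.7]
opening: 0.149
finger_force: 59.2
```

```bash
python3 -c "
from h import *
go((.5745,-.0744,.2),88.9)"
```

```text
t 6.6 tcp [0.4902 0.3692 0.2062] yaw 89.01 f [ 1.  -0.2 -1.7] op 0.149
 shift tool [-0.4421  0.092   0.0062]
 turn z 0.002 tilt [-1.2e-03 -3.0e-04 -1.0e+00]
```

{"name": "drive_tool", "arguments": {"moves": [[[0,0,0],[-0.04,0.01,0],0],[[0,0,0],[-0.055,0.012,0],0],[[0,0,0],[-0.055,0.012,0],0],[[0,0,0],[-0.055,0.011,0],0],[[0,0,0],[-0.055,0.011,0],0]]}}

```text
time: 7.22
eef_pos: [0.5416, 0.1067, 0.2065]
tcp_rot: [0.713, 0.701, 0.0, -0.0]
contact_force: [0.4, -0.7, -0.8]
opening: 0.148
finger_force: 59.1
```

{"name": "drive_tool", "arguments": {"moves": [[[0,0,0],[-0.055,0.011,0],0],[[0,0,0],[-0.055,0.011,0],0],[[0,0,0],[-0.045,0.01,0],0],[[0,0,0],[-0.027,0.004,0],0],[[0,0,0],[0,0,0],0]]}}

```text
time: 7.85
eef_pos: [0.5743, -0.076, 0.2063]
tcp_rot: [0.714, 0.7, -0.0, -0.0]
contact_force: [-0.4, 0.4, -2.9]
opening: 0.148
finger_force: 59.1
```

```bash
python3 - <<'E'
from fit import *
go((.5745,-.0744,.2),88.9)
a=snap('top','top1');b=snap('scene','sc1')
p=ctrl.get_state()['eef_pos']
W=np.zeros((600,800,3),np.uint8)
def c(d,x,s,w):
    u,v=proj(d,x).astype(int);return cv2.resize(d['image'][v-w:v+w,u-w:u+w,::-1],None,fx=s,fy=s,interpolation=cv2.INTER_CUBIC)
W[:400,:400]=c(a,p,4,50);W[:400,400:800]=c(b,(p[0],p[1],.15),5,40)
cv2.imwrite('pics/v1.png',W)
E
```

```text
t 7.85 tcp [ 0.5743 -0.076   0.2063] yaw 88.85 f [-0.4  0.4 -2.9] op 0.148
 shift tool [0.0016 0.0002 0.0063]
 turn z -0.001 tilt [-4.e-04  3.e-04 -1.e+00]
```

View pics/v1.png

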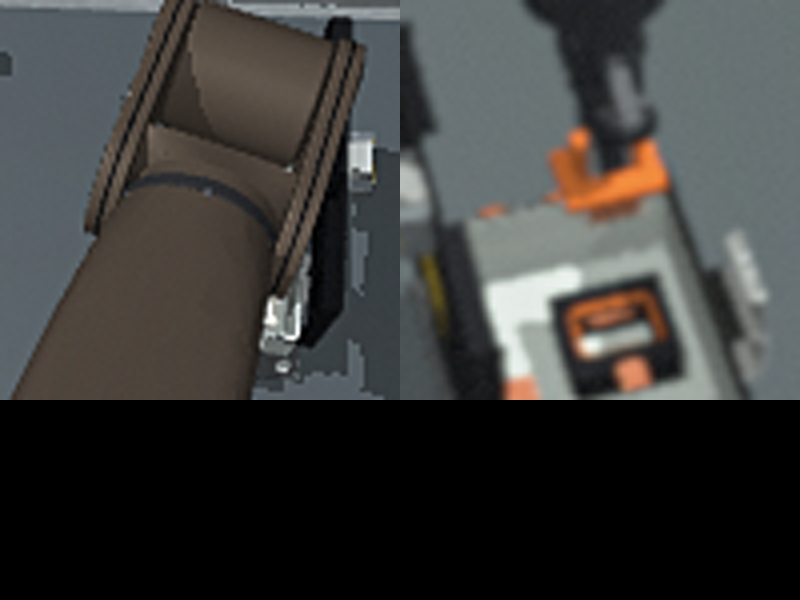

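Scene view: the plug is held upright and centred between the pads, with its flange near (615,170). The socket mouth is below it at (617,327), and the arm hides both from the top camera. I'll lower to just above the mouth and check there.

{"name": "drive_tool", "arguments": {"moves": [[[0,0,0],[0.0012,0,0.03],0],[[0,0,0],[0,0,0.03],0],[[0,0,0],[0,0,0.025],0],[[0,0,0],[0,0,0.015],0],[[0,0,0],[0,0,0],0]]}}

```text
time: 8.57
eef_pos: [0.5736, -0.072, 0.1052]
tcp_rot: [0.713, 0.701, -0.001, -0.001]
contact_force: [0.3, 0.4, -1.3]
opening: 0.146
finger_force: 59.1
```

```bash
python3 - <<'E'
from fit import *
go((.5742,-.0744,.1),88.9)
b=snap('scene','sc2')
im=b['image'][:,:,::-1].copy()
p=ctrl.get_state()['eef_pos'];z=p[2]-.0578
u,v=proj(b,(p[0],p[1],.07)).astype(int);w=35;S=8
o=cv2.resize(im[v-w:v+w,u-w:u+w],None,fx=S,fy=S,interpolation=cv2.INTER_CUBIC)
q=o.copy();sh=np.array([(u-w)*S,(v-w)*S]);a=np.radians(-1.1)
for dx,dy,zz,col in((.04,.054,z+.032,(255,0,0)),(.028,.042,.04,(0,255,0)),(.034,.048,.04,(0,255,255)),(.024,.038,z,(255,0,255))):
    for c0 in((p[0],p[1]),):
        c1=c0 if zz!=.04 else (.5742,-.0744)
        k=np.array([(proj(b,X)+.5)*S for X in np.array(box3(c1,a,dx,dy,zz,zz))[[0,2,6,4]]]).astype(int)-sh
        cv2.polylines(q,[k],True,col,1)
cv2.imwrite('pics/v2.png',q)
E
```

```text
t 8.57 tcp [ 0.5736 -0.072   0.1052] yaw 89.0 f [ 0.3  0.4 -1.3] op 0.146
 shift tool [-0.0024  0.0006  0.0052]
 turn z 0.002 tilt [-0.0026  0.001  -1.    ]
```

View pics/v2.png

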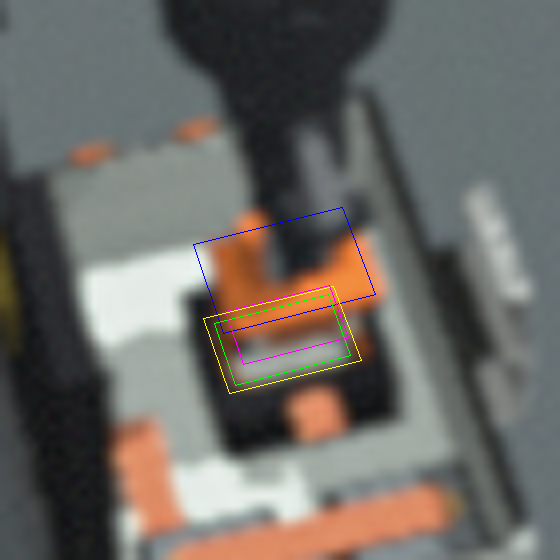

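Both outlines sit about 3 mm left of the real flange and mouth. That is the same camera bias for each, so the plug is aligned with the mouth except for about 2.4 mm in y. I'll correct that and insert.

{"name": "drive_tool", "arguments": {"moves": [[[0,0,0],[-0.0022,0.0004,0],0],[[0,0,0],[0,0,0.005],0],[[0,0,0],[0,0,0.004],0],[[0,0,0],[0,0,0.004],0],[[0,0,0],[0,0,0],0]]}}

```text
time: 9.25
eef_pos: [0.5744, -0.0753, 0.0927]
tcp_rot: [0.714, 0.7, -0.0, -0.0]
contact_force: [-0.1, 0.1, -1.6]
opening: 0.147
finger_force: 59.2
```

{"name": "drive_tool", "arguments": {"moves": [[[0,0,0],[0,0,0.002],0],[[0,0,0],[0,0,0.002],0],[[0,0,0],[0,0,0],0]]}}

```text
time: 9.62
eef_pos: [0.5746, -0.0754, 0.0895]
tcp_rot: [0.714, 0.7, -0.0, -0.0]
contact_force: [-2.0, 1.1, 1.4]
opening: 0.149
finger_force: 59.6
```

```bash
python3 -c "
from h import *
go((.5742,-.0744,.0738),88.9)"
```

```text
t 9.62 tcp [ 0.5746 -0.0754  0.0895] yaw 88.91 f [-2.   1.1  1.4] op 0.149
 shift tool [ 0.001  -0.0004  0.0157]
 turn z 0.0 tilt [-1.e-03  1.e-04 -1.e+00]
```

{"name": "drive_tool", "arguments": {"moves": [[[0,0,0],[0,0,0.0015],0],[[0,0,0],[0,0,0.0015],0],[[0,0,0],[0,0,0.0015],0],[[0,0,0],[0,0,0.0015],0]]}}

```text
time: 10.12
eef_pos: [0.5752, -0.0755, 0.089]
tcp_rot: [0.714, 0.7, -0.001, -0.001]
contact_force: [-16.0, 3.5, 30.4]
opening: 0.146
finger_force: 63.7
```

{"name": "drive_tool", "arguments": {"moves": [[[0,0,0],[0,0,0.0015],0],[[0,0,0],[0,0,0.0015],0],[[0,0,0],[0,0,0.0015],0],[[0,0,0],[0,0,0],0]]}}

```text
time: 10.62
eef_pos: [0.5756, -0.0756, 0.0886]
tcp_rot: [0.714, 0.701, -0.001, -0.002]
contact_force: [-22.7, 4.2, 43.9]
opening: 0.144
finger_force: 65.8
```

Jammed with lateral force along -x, so the plug sits too far toward +x. Backing off.

{"name": "drive_tool", "arguments": {"moves": [[[0,0,0],[0,0,-0.006],0],[[0,0,0],[0,0,-0.006],0],[[0,0,0],[0,0,-0.004],0],[[0,0,0],[0,-0.002,0],0],[[0,0,0],[0,0,0],0]]}}

```text
time: 11.25
eef_pos: [0.573, -0.0754, 0.0945]
tcp_rot: [0.714, 0.7, 0.0, 0.0]
contact_force: [-0.1, 0.1, -1.3]
opening: 0.144
finger_force: 59.2
```

```bash
python3 - <<'E'
from fit import *
go((.5722,-.0754,.0738),88.9)
b=snap('scene','sc3')
im=b['image'][:,:,::-1].copy()
p=ctrl.get_state()['eef_pos'];z=p[2]-.0578
u,v=proj(b,(p[0],p[1],.06)).astype(int);w=35;S=8
q=cv2.resize(im[v-w:v+w,u-w:u+w],None,fx=S,fy=S,interpolation=cv2.INTER_CUBIC);sh=np.array([(u-w)*S,(v-w)*S]);a=np.radians(-1.1)
for dx,dy,zz,col,c1 in((.04,.054,z+.032,(255,0,0),(p[0],p[1]+.003)),(.034,.048,.04,(0,255,255),(.5742,-.0714)),(.024,.038,z,(255,0,255),(p[0],p[1]+.003))):
        k=np.array([(proj(b,X)+.5)*S for X in np.array(box3(c1,a,dx,dy,zz,zz))[[0,2,6,4]]]).astype(int)-sh
        cv2.polylines(q,[k],True,col,1)
cv2.imwrite('pics/v3.png',q)
E
```

```text
t 11.25 tcp [ 0.573  -0.0754  0.0945] yaw 88.91 f [-0.1  0.1 -1.3] op 0.144
 shift tool [-0.0001 -0.0008  0.0207]
 turn z 0.0 tilt [ 6.e-04 -0.e+00 -1.e+00]
```

View pics/v3.png

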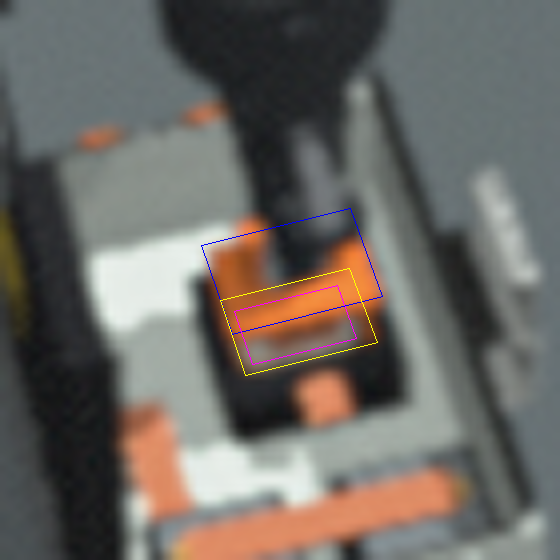

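{"name": "drive_tool", "arguments": {"moves": [[[0,0,0],[0.0005,-0.001,0.002],0],[[0,0,0],[0,0,0.002],0],[[0,0,0],[0,0,0.001],0],[[0,0,0],[0,0,0],0]]}}

```text
time: 11.8
eef_pos: [0.5718, -0.0748, 0.0897]
tcp_rot: [0.714, 0.7, -0.0, -0.0]
contact_force: [-0.3, 0.1, -1.5]
opening: 0.146
finger_force: 59.2
```

{"name": "drive_tool", "arguments": {"moves": [[[0,0,0],[0,0,0.001],0],[[0,0,0],[0,0,0.001],0],[[0,0,0],[0,0,0.001],0],[[0,0,0],[0,0,0],0]]}}

```text
time: 12.3
eef_pos: [0.5728, -0.075, 0.0881]
tcp_rot: [0.714, 0.7, 0.001, 0.001]
contact_force: [-0.0, 0.0, 5.2]
opening: 0.148
finger_force: 60.2
```

Lateral force is now zero with 5 N of axial force, so the foot is in the jaws. Pressing on.

{"name": "drive_tool", "arguments": {"moves": [[[0,0,0],[0,0,0.0015],0],[[0,0,0],[0,0,0.0015],0],[[0,0,0],[0,0,0],0]]}}

```text
time: 12.68
eef_pos: [0.5718, -0.0749, 0.0832]
tcp_rot: [0.714, 0.7, 0.0, 0.0]
contact_force: [1.7, 0.2, -1.2]
opening: 0.148
finger_force: 59.3
```

{"name": "drive_tool", "arguments": {"moves": [[[0,0,0],[0,0,0.0015],0],[[0,0,0],[0,0,0.0015],0],[[0,0,0],[0,0,0],0]]}}

```text
time: 13.05
eef_pos: [0.5717, -0.0747, 0.0804]
tcp_rot: [0.714, 0.7, -0.0, -0.0]
contact_force: [2.4, -0.3, -2.3]
opening: 0.151
finger_force: 59.2
```

{"name": "drive_tool", "arguments": {"moves": [[[0,0,0],[0,0.0005,0.0015],0],[[0,0,0],[0,0,0.0015],0],[[0,0,0],[0,0,0.001],0],[[0,0,0],[0,0,0],0]]}}

```text
time: 13.55
eef_pos: [0.5721, -0.0747, 0.0765]
tcp_rot: [0.714, 0.7, -0.0, -0.0]
contact_force: [0.8, 0.1, -1.4]
opening: 0.149
finger_force: 59.4
```

{"name": "drive_tool", "arguments": {"moves": [[[0,0,0],[0,0,0.001],0],[[0,0,0],[0,0,0.001],0],[[0,0,0],[0,0,0.001],0],[[0,0,0],[0,0,0],0]]}}

```text
time: 14.05
eef_pos: [0.5722, -0.0748, 0.0738]
tcp_rot: [0.714, 0.7, -0.0, -0.0]
contact_force: [0.6, 0.0, 0.5]
opening: 0.148
finger_force: 59.5
```

{"name": "drive_tool", "arguments": {"moves": [[[0,0,0],[0,0,0.001],0],[[0,0,0],[0,0,0.001],0],[[0,0,0],[0,0,0],0]]}}

```text
time: 14.42
eef_pos: [0.5723, -0.0748, 0.0738]
tcp_rot: [0.714, 0.7, -0.0, -0.001]
contact_force: [-5.2, 1.1, 10.6]
opening: 0.147
finger_force: 60.9
```

{"name": "drive_tool", "arguments": {"moves": [[[0,0,0],[0,0,0.001],0],[[0,0,0],[0,0,0.001],0],[[0,0,0],[0,0,0],0]]}}

```text
time: 14.8
eef_pos: [0.5724, -0.0748, 0.0737]
tcp_rot: [0.714, 0.701, -0.001, -0.001]
contact_force: [-11.1, 1.8, 20.0]
opening: 0.142
finger_force: 62.2
```

The plug stopped at exactly the predicted home height (TCP z = 0.0738) with 20 N on it. Easing off, releasing and rising clear.

{"name": "drive_tool", "arguments": {"moves": [[[0,0,0],[0,0,-0.003],0],[[0,0,0],[0,0,0],0.035],[[0,0,0],[0,0,0],0.035],[[0,0,0],[0,0,0],0.035],[[0,0,0],[0,0,-0.02],0.035]]}}

```text
time: 15.42
eef_pos: [0.5707, -0.0744, 0.0914]
tcp_rot: [0.714, 0.7, -0.001, -0.002]
contact_force: [0.3, 0.1, -0.3]
opening: 0.412
finger_force: 0.0
```

{"name": "drive_tool", "arguments": {"moves": [[[0,0,0],[0,0,-0.055],0.035],[[0,0,0],[0,0,-0.06],0.01],[[0,0,0],[0,0,-0.06],0],[[0,0,0],[0,0,-0.06],0],[[0,0,0],[-0.04,0,0],0]]}}

```text
time: 16.05
eef_pos: [0.574, -0.1142, 0.338]
tcp_rot: [0.712, 0.702, 0.004, 0.007]
contact_force: [0.0, -0.3, 0.4]
opening: 0.0
finger_force: 0.0
```

{"name": "drive_tool", "arguments": {"moves": [[[0,0,0],[-0.06,0.005,0],0],[[0,0,0],[-0.06,0.005,0],0],[[0,0,0],[-0.06,0.005,0],0],[[0,0,0],[-0.06,0.005,0],0],[[0,0,0],[0,0,0],0]]}}

```text
time: 16.68
eef_pos: [0.586, -0.3592, 0.3281]
tcp_rot: [0.716, 0.699, -0.0, 0.0]
contact_force: [-0.4, 0.2, 0.0]
opening: 0.004
finger_force: 0.0
```

```bash
python3 - <<'E'
from fit import *
from m import *
go(None,88.9)
snap('scene','sc4');snap('top','top4')
fit(['sc4','top4'],[.574,-.0724,np.radians(-1.1)],.016,14)
show('caseTop',P(a,[(330,162),(365,162),(362,230),(330,230)],0,0,260,118,.225))
show('keeper',P(a,[(42,198),(50,285),(22,285),(28,205)],0,0,260,118,.085))
show('coveredge',P(a,[(318,12),(330,12)],0,0,260,118,.24))
E
```

```text
t 16.68 tcp [ 0.586  -0.3592  0.3281] yaw 88.62 f [-0.4  0.2  0. ] op 0.004
 turn z -0.005 tilt [-2.e-04 -7.e-04 -1.e+00]
fit 0 [ 0.5749 -0.0714 -0.037 ] -2.1 0.161
fit 1 [ 0.5749 -0.074  -0.0398] -2.3 0.133
fit None [ 0.5747 -0.0736 -0.0141] -0.8 0.315
caseTop [[0.621, -0.1756], [0.6218, -0.1956], [0.5812, -0.1935], [0.5805, -0.1754]] mean [ 0.6011 -0.185 ]
  len [0.02   0.0406 0.0182 0.0405] ang [-87.8 177.   92.2  -0.3]
keeper [[0.6381, -0.015], [0.5796, -0.0219], [0.5789, -0.0038], [0.6329, -0.006]] mean [ 0.6074 -0.0117]
  len [0.0589 0.0181 0.0541 0.0103] ang [-173.2   92.2   -2.3  -60.3]
coveredge [[0.706, -0.1662], [0.7063, -0.1731]] mean [ 0.7062 -0.1697]
  len [0.0069 0.0069] ang [-87.8  92.2]
```

```bash
python3 - <<'E'
from fit import *
W=np.zeros((560,800,3),np.uint8)
for i,n in enumerate(['top4','sc4']):
    d=load(n);q=(.59,-.11,.1);w=40
    u,v=proj(d,q).astype(int)
    W[:400,400*i:400*i+400]=cv2.resize(d['image'][v-w:v+w,u-w:u+w,::-1],(400,400),interpolation=cv2.INTER_CUBIC);print(u-w,v-w)
cv2.imwrite('pics/v4.png',W[:400])
E
```

```text
257 131
174 175
```

View pics/v4.png

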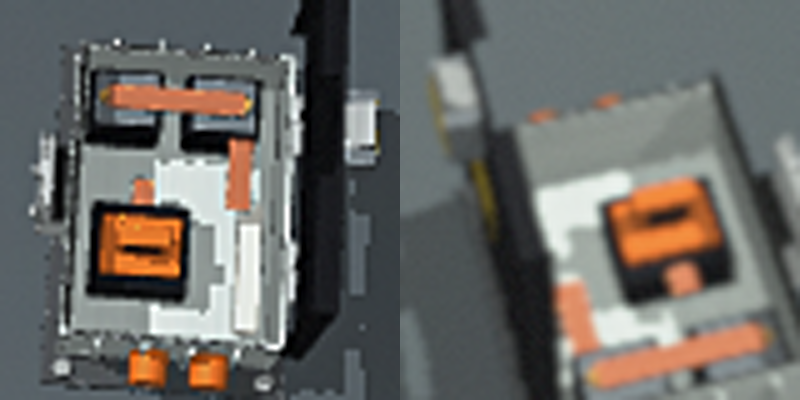

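The plug is seated squarely in its socket in both views: (138,245) in the left pane and (665,220) in the right. Now I'll tilt the tool behind the cover, in free space.

{"name": "drive_tool", "arguments": {"moves": [[[0,0.16,0],[0,0.003,0],0],[[0,0.16,0],[0,0.003,0],0],[[0,0.16,0],[0,0.003,0],0],[[0,0.16,0],[0,0.003,0],0],[[0,0.16,0],[0,0.003,0],0]]}}

```text
time: 17.4
eef_pos: [0.6027, -0.3536, 0.33]
tcp_rot: [0.656, 0.646, 0.279, -0.274]
contact_force: [-0.3, 0.0, -0.1]
opening: -0.003
finger_force: 0.0
```

{"name": "drive_tool", "arguments": {"moves": [[[0,0.1,0],[0.03,0,0],0],[[0,0.1,0],[0,0,0],0],[[0,0,0],[0,0,0],0]]}}

```text
time: 17.77
eef_pos: [0.6025, -0.3331, 0.3485]
tcp_rot: [0.626, 0.615, 0.341, -0.337]
contact_force: [-0.2, -0.8, -1.0]
opening: 0.001
finger_force: 0.0
```

```bash
cat > cov.py <<'E'
from h import *
YH,ZH=-.18,.08
def tcp(th,phi,gap=0,k=None):
    if k is None:k=np.clip((th-phi)/.1,-1,1)
    n=np.array([np.sin(th),-np.cos(th)])  # into the cover
    pad=np.array([YH+.14*np.cos(th)-.0245*np.sin(th),ZH+.14*np.sin(th)+.0245*np.cos(th)])
    q=pad-gap*n-.017*np.array([np.sin(phi),-np.cos(phi)])-.011*k*np.array([np.cos(phi),np.sin(phi)])
    return np.array([.602+.019*(q[0]+.097),*q])
def tilt():
    z=Ro.from_quat(ctrl.get_state()['tcp_rot']).as_matrix()[:,2];return np.arctan2(z[1],-z[2])
def rows(seq):
    "seq of (th,phi,gap): cumulative rows from measured pose; shift in axes after the turn"
    s=ctrl.get_state();p=np.array(s['eef_pos']);R=Ro.from_quat(s['tcp_rot']);f=tilt()
    print('t',round(s['time'],2),p.round(4),'tilt',f.round(3),'f',np.round(s['contact_force'],1),'z',R.as_matrix()[:,2].round(3),'q',np.round(s['qpos'],2))
    for th,phi,g in seq:
        t=tcp(th,phi,g);d=phi-f;R=R*Ro.from_rotvec([0,d,0]);sh=R.inv().apply(t-p)
        print('th',round(th,3),'turn',round(d,3),'shift',sh.round(4),'tcp',t.round(4));p=t;f=phi
E
python3 -c "
from cov import *
rows([(1.5,1.0,.03),(1.5,1.0,.006)])"
```

```text
t 17.77 [ 0.6025 -0.3331  0.3485] tilt 1.0 f [-0.2 -0.8 -1. ] z [ 0.014  0.842 -0.54 ] q [-0.85  0.57  1.22  0.71  2.09 -0.71]
th 1.5 turn -0.0 shift [-0.0576 -0.0046  0.1419] tcp [ 0.5992 -0.2447  0.2234]
th 1.5 turn 0.0 shift [0.0115 0.     0.0211] tcp [ 0.5996 -0.2208  0.2217]
```

{"name": "drive_tool", "arguments": {"moves": [[[0,0,0],[-0.019,-0.0015,0.047],0],[[0,0,0],[-0.019,-0.0015,0.047],0],[[0,0,0],[-0.0195,-0.0015,0.047],0],[[0,0,0],[0.005,0,0.009],0],[[0,0,0],[0,0,0],0]]}}

```text
time: 18.4
eef_pos: [0.6005, -0.2361, 0.2266]
tcp_rot: [0.626, 0.616, 0.342, -0.335]
contact_force: [0.6, 0.1, -0.6]
opening: -0.003
finger_force: 0.0
```

```bash
python3 -c "
from cov import *
rows([(1.5,1.0,.006),(1.5,1.0,0)])
snap('top','top5');snap('scene','sc5')
W=np.zeros((400,800,3),np.uint8)
for i,n in enumerate(['top5','sc5']):
    d=load(n);q=(.6,-.19,.2);w=32
    u,v=proj(d,q).astype(int)
    W[:400,400*i:400*i+400]=cv2.resize(d['image'][v-w:v+w,u-w:u+w,::-1],(400,400),interpolation=cv2.INTER_CUBIC);print(u-w,v-w)
cv2.imwrite('pics/v5.png',W)
"
```

```text
t 18.4 [ 0.6005 -0.2361  0.2266] tilt 0.998 f [ 0.6  0.1 -0.6] z [ 0.016  0.84  -0.542] q [-0.76  0.53  1.49  0.7   1.85 -0.82]
th 1.5 turn 0.002 shift [ 0.0042 -0.0012  0.0155] tcp [ 0.5996 -0.2208  0.2217]
th 1.5 turn 0.0 shift [0.0029 0.     0.0053] tcp [ 0.5998 -0.2148  0.2213]
296 127
150 171
```

View pics/v5.png

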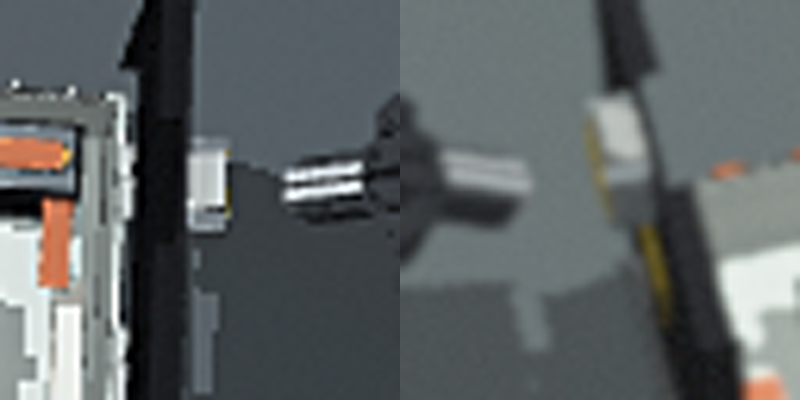

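The closed fingers at (320,185) in the left pane line up with the latch case at (210,190), about 15 mm short of it. Making a slow approach.

{"name": "drive_tool", "arguments": {"moves": [[[0,0,0],[0.002,-0.001,0.008],0],[[0,0,0],[0.002,0,0.007],0],[[0,0,0],[0.0015,0,0.0025],0],[[0,0,0],[0.0015,0,0.0025],0],[[0,0,0],[0.0015,0,0.0025],0]]}}

```text
time: 19.12
eef_pos: [0.5992, -0.2129, 0.2191]
tcp_rot: [0.626, 0.615, 0.342, -0.336]
contact_force: [-0.0, -0.9, -0.1]
opening: 0.003
finger_force: 0.0
```

```bash
python3 -c "
from cov import *
rows([(t,min(1.0,t),-.001) for t in np.arange(1.5,.7,-.05)])"
```

```text
t 19.12 [ 0.5992 -0.2129  0.2191] tilt 1.0 f [-0.  -0.9 -0.1] z [ 0.016  0.841 -0.54 ] q [-0.74  0.51  1.54  0.71  1.82 -0.81]
th 1.5 turn 0.0 shift [ 0.0013  0.0006 -0.0018] tcp [ 0.5998 -0.2138  0.2212]
th 1.45 turn 0.0 shift [ 0.0042 -0.      0.0057] tcp [ 0.5999 -0.2067  0.2217]
th 1.4 turn 0.0 shift [ 0.004  -0.      0.0059] tcp [ 0.6001 -0.1996  0.2219]
th 1.35 turn 0.0 shift [ 0.0037 -0.      0.0061] tcp [ 0.6002 -0.1925  0.2217]
th 1.3 turn 0.0 shift [ 0.0033 -0.      0.0063] tcp [ 0.6003 -0.1854  0.2211]
th 1.25 turn 0.0 shift [ 0.003  -0.      0.0064] tcp [ 0.6005 -0.1784  0.2202]
th 1.2 turn 0.0 shift [ 0.0027 -0.      0.0066] tcp [ 0.6006 -0.1714  0.2189]
th 1.15 turn 0.0 shift [ 0.0024 -0.      0.0067] tcp [ 0.6007 -0.1645  0.2173]
th 1.1 turn 0.0 shift [ 0.002  -0.      0.0068] tcp [ 0.6008 -0.1577  0.2154]
th 1.05 turn 0.0 shift [ 0.0072 -0.      0.0069] tcp [ 0.601  -0.148   0.2177]
th 1.0 turn -0.0 shift [ 0.0068 -0.      0.007 ] tcp [ 0.6012 -0.1384  0.2197]
th 0.95 turn -0.05 shift [ 0.0022 -0.      0.0069] tcp [ 0.6013 -0.1315  0.2174]
th 0.9 turn -0.05 shift [ 0.0022 -0.      0.0069] tcp [ 0.6015 -0.1247  0.2148]
th 0.85 turn -0.05 shift [ 0.0022 -0.      0.0069] tcp [ 0.6016 -0.118   0.2119]
th 0.8 turn -0.05 shift [ 0.0022 -0.      0.0069] tcp [ 0.6017 -0.1115  0.2086]
th 0.75 turn -0.05 shift [ 0.0022 -0.      0.0069] tcp [ 0.6018 -0.1052  0.2051]
```

{"name": "drive_tool", "arguments": {"moves": [[[0,0,0],[0.004,0,0.004],0],[[0,0,0],[0.005,0,0.006],0],[[0,0,0],[0.005,0,0.006],0],[[0,0,0],[0.0047,0,0.006],0]]}}

```text
time: 19.62
eef_pos: [0.5997, -0.1839, 0.2231]
tcp_rot: [0.626, 0.615, 0.342, -0.336]
contact_force: [-0.4, -1.4, -0.5]
opening: 0.004
finger_force: 0.7
```

{"name": "drive_tool", "arguments": {"moves": [[[0,0,0],[0.0043,0,0.0063],0],[[0,0,0],[0.004,0,0.0064],0],[[0,0,0],[0.0037,0,0.0066],0]]}}

```text
time: 20.0
eef_pos: [0.6002, -0.1612, 0.2227]
tcp_rot: [0.626, 0.615, 0.342, -0.336]
contact_force: [0.4, -2.0, 0.1]
opening: 0.003
finger_force: 0.6
```

```bash
python3 -c "
from cov import *
rows([(t,min(1.0,t),-.001) for t in np.arange(1.25,.7,-.05)])"
```

```text
t 20.0 [ 0.6002 -0.1612  0.2227] tilt 1.0 f [ 0.4 -2.   0.1] z [ 0.016  0.841 -0.54 ] q [-0.68  0.45  1.61  0.74  1.77 -0.79]
th 1.25 turn -0.0 shift [-0.0114  0.0006 -0.0131] tcp [ 0.6005 -0.1784  0.2202]
th 1.2 turn 0.0 shift [0.0027 0.     0.0066] tcp [ 0.6006 -0.1714  0.2189]
th 1.15 turn 0.0 shift [0.0024 0.     0.0067] tcp [ 0.6007 -0.1645  0.2173]
th 1.1 turn 0.0 shift [0.002  0.     0.0068] tcp [ 0.6008 -0.1577  0.2154]
th 1.05 turn 0.0 shift [0.0072 0.     0.0069] tcp [ 0.601  -0.148   0.2177]
th 1.0 turn -0.0 shift [0.0068 0.     0.007 ] tcp [ 0.6012 -0.1384  0.2197]
th 0.95 turn -0.05 shift [0.0022 0.     0.0069] tcp [ 0.6013 -0.1315  0.2174]
th 0.9 turn -0.05 shift [0.0022 0.     0.0069] tcp [ 0.6015 -0.1247  0.2148]
th 0.85 turn -0.05 shift [0.0022 0.     0.0069] tcp [ 0.6016 -0.118   0.2119]
th 0.8 turn -0.05 shift [0.0022 0.     0.0069] tcp [ 0.6017 -0.1115  0.2086]
th 0.75 turn -0.05 shift [0.0022 0.     0.0069] tcp [ 0.6018 -0.1052  0.2051]
```

{"name": "drive_tool", "arguments": {"moves": [[[0,0,0],[0.0033,0,0.007],0],[[0,0,0],[0.0033,0,0.007],0],[[0,0,0],[0.0033,0,0.007],0],[[0,-0.05,0],[0.0022,0,0.0069],0]]}}

```text
time: 20.5
eef_pos: [0.6006, -0.1313, 0.2172]
tcp_rot: [0.635, 0.623, 0.326, -0.321]
contact_force: [-0.0, -0.7, 0.8]
opening: -0.0
finger_force: 0.5
```

{"name": "drive_tool", "arguments": {"moves": [[[0,-0.05,0],[0.0022,0,0.0069],0],[[0,-0.05,0],[0.0022,0,0.0069],0],[[0,-0.05,0],[0.0022,0,0.0069],0],[[0,-0.05,0],[0.0022,0,0.0069],0]]}}

```text
time: 21.0
eef_pos: [0.6014, -0.1044, 0.207]
tcp_rot: [0.664, 0.652, 0.261, -0.256]
contact_force: [0.5, -0.9, 0.3]
opening: 0.002
finger_force: 0.4
```

```bash
python3 -c "
from cov import *
rows([(t,t,-.001) for t in np.arange(.75,.3,-.05)])"
```

```text
t 21.0 [ 0.6014 -0.1044  0.207 ] tilt 0.749 f [ 0.5 -0.9  0.3] z [ 0.013  0.681 -0.733] q [-0.57  0.34  1.71  0.62  1.55 -0.71]
th 0.75 turn 0.001 shift [-0.0019  0.0005  0.0009] tcp [ 0.6018 -0.1052  0.2051]
th 0.7 turn -0.05 shift [ 0.0022 -0.      0.0069] tcp [ 0.602  -0.099   0.2012]
th 0.65 turn -0.05 shift [ 0.0022 -0.      0.0069] tcp [ 0.6021 -0.0931  0.197 ]
th 0.6 turn -0.05 shift [ 0.0022 -0.      0.0069] tcp [ 0.6022 -0.0873  0.1925]
th 0.55 turn -0.05 shift [ 0.0022 -0.      0.0069] tcp [ 0.6023 -0.0818  0.1877]
th 0.5 turn -0.05 shift [ 0.0022 -0.      0.0069] tcp [ 0.6024 -0.0766  0.1827]
th 0.45 turn -0.05 shift [ 0.0022 -0.      0.0069] tcp [ 0.6025 -0.0716  0.1774]
th 0.4 turn -0.05 shift [ 0.0022 -0.      0.0069] tcp [ 0.6026 -0.0668  0.1718]
th 0.35 turn -0.05 shift [ 0.0022 -0.      0.0069] tcp [ 0.6027 -0.0624  0.1661]
```

{"name": "drive_tool", "arguments": {"moves": [[[0,-0.05,0],[0.0005,0.0002,0.0075],0],[[0,-0.05,0],[0.0015,0,0.0072],0],[[0,-0.05,0],[0.0022,0,0.0069],0],[[0,-0.05,0],[0.0022,0,0.0069],0]]}}

```text
time: 21.5
eef_pos: [0.6021, -0.0813, 0.1888]
tcp_rot: [0.687, 0.674, 0.194, -0.19]
contact_force: [-0.0, -1.6, 0.4]
opening: -0.002
finger_force: 0.3
```

{"name": "drive_tool", "arguments": {"moves": [[[0,-0.05,0],[0.0022,0,0.0069],0],[[0,-0.05,0],[0.0022,0,0.0069],0],[[0,-0.05,0],[0.0022,0,0.0069],0],[[0,-0.05,0],[0.0022,0,0.0069],0]]}}

```text
time: 22.0
eef_pos: [0.6023, -0.0609, 0.1682]
tcp_rot: [0.703, 0.69, 0.124, -0.121]
contact_force: [0.4, -0.1, 0.5]
opening: -0.0
finger_force: 0.3
```

```bash
python3 -c "
from cov import *
rows([(t,t,-.001) for t in np.arange(.35,-.06,-.05)]);snap('scene','sc6',(140,140,300,260),5)"
```

```text
t 22.0 [ 0.6023 -0.0609  0.1682] tilt 0.349 f [ 0.4 -0.1  0.5] z [ 0.007  0.342 -0.94 ] q [-0.39  0.25  1.8   0.34  1.24 -0.51]
th 0.35 turn 0.001 shift [-0.0021  0.0003  0.0015] tcp [ 0.6027 -0.0624  0.1661]
th 0.3 turn -0.05 shift [ 0.0022 -0.      0.0069] tcp [ 0.6027 -0.0582  0.1601]
th 0.25 turn -0.05 shift [ 0.0022 -0.      0.0069] tcp [ 0.6028 -0.0544  0.1539]
th 0.2 turn -0.05 shift [ 0.0022 -0.      0.0069] tcp [ 0.6029 -0.0508  0.1475]
th 0.15 turn -0.05 shift [ 0.0022 -0.      0.0069] tcp [ 0.6029 -0.0476  0.141 ]
th 0.1 turn -0.05 shift [ 0.0022 -0.      0.0069] tcp [ 0.603  -0.0447  0.1343]
th 0.05 turn -0.05 shift [ 0.0022 -0.      0.0069] tcp [ 0.603  -0.0422  0.1274]
th 0.0 turn -0.05 shift [ 0.0022 -0.      0.0069] tcp [ 0.6031 -0.04    0.1205]
th -0.05 turn -0.05 shift [ 0.0022 -0.      0.0069] tcp [ 0.6031 -0.0382  0.1135]
```

View pics/sc6.png

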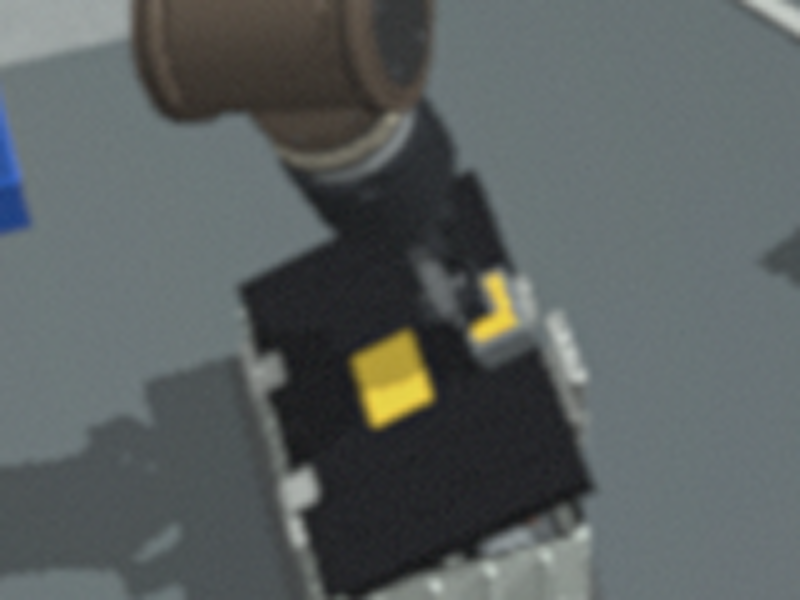

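The cover is closing and the fingers are on the yellow pad near (470,290), a few mm toward the hinge and the robot. I'll correct that while following it down.

{"name": "drive_tool", "arguments": {"moves": [[[0,-0.05,0],[0.003,0.002,0.0069],0],[[0,-0.05,0],[0.003,0.002,0.0069],0],[[0,-0.05,0],[0.0025,0,0.0069],0]]}}

```text
time: 22.42
eef_pos: [0.6065, -0.047, 0.1509]
tcp_rot: [0.71, 0.697, 0.071, -0.07]
contact_force: [-0.7, -0.6, 0.3]
opening: 0.003
finger_force: 0.2
```

{"name": "drive_tool", "arguments": {"moves": [[[0,-0.03,0],[0.0013,0,0.004],0],[[0,-0.03,0],[0.0013,0,0.004],0],[[0,-0.02,0],[0.001,0,0.003],0]]}}

```text
time: 22.8
eef_pos: [0.6066, -0.0419, 0.1405]
tcp_rot: [0.713, 0.699, 0.042, -0.042]
contact_force: [-0.6, 0.3, 1.1]
opening: -0.001
finger_force: 0.2
```

```bash
python3 -c "
from cov import *
rows([(t,t,0) for t in np.arange(.15,-.06,-.02)])"
```

```text
t 22.8 [ 0.6066 -0.0419  0.1405] tilt 0.119 f [-0.6  0.3  1.1] z [ 0.002  0.119 -0.993] q [-0.28  0.26  1.83  0.13  1.09 -0.32]
th 0.15 turn 0.031 shift [-0.0057 -0.0036 -0.0024] tcp [ 0.6029 -0.0478  0.142 ]
th 0.13 turn -0.02 shift [0.0009 0.     0.0028] tcp [ 0.603  -0.0466  0.1393]
th 0.11 turn -0.02 shift [0.0009 0.     0.0028] tcp [ 0.603  -0.0454  0.1366]
th 0.09 turn -0.02 shift [0.0009 0.     0.0028] tcp [ 0.603  -0.0443  0.1339]
th 0.07 turn -0.02 shift [0.0009 0.     0.0028] tcp [ 0.603  -0.0432  0.1312]
th 0.05 turn -0.02 shift [0.0009 0.     0.0028] tcp [ 0.603  -0.0422  0.1284]
th 0.03 turn -0.02 shift [0.0009 0.     0.0028] tcp [ 0.6031 -0.0413  0.1257]
th 0.01 turn -0.02 shift [0.0009 0.     0.0028] tcp [ 0.6031 -0.0404  0.1229]
th -0.01 turn -0.02 shift [0.0009 0.     0.0028] tcp [ 0.6031 -0.0396  0.1201]
th -0.03 turn -0.02 shift [0.0009 0.     0.0028] tcp [ 0.6031 -0.0388  0.1173]
th -0.05 turn -0.02 shift [0.0009 0.     0.0028] tcp [ 0.6031 -0.0381  0.1145]
```

{"name": "drive_tool", "arguments": {"moves": [[[0,-0.015,0],[0,0,0.0015],0],[[0,-0.015,0],[0,0,0.0015],0],[[0,-0.015,0],[0,0,0.0015],0],[[0,0,0],[0,0,0],0]]}}

```text
time: 23.3
eef_pos: [0.6066, -0.0415, 0.136]
tcp_rot: [0.713, 0.7, 0.027, -0.026]
contact_force: [0.5, -0.1, 0.9]
opening: 0.001
finger_force: 0.0
```

{"name": "drive_tool", "arguments": {"moves": [[[0,-0.01,0],[0,0,0.001],0],[[0,-0.01,0],[0,0,0.001],0],[[0,-0.01,0],[0,0,0.001],0],[[0,0,0],[0,0,0],0]]}}

```text
time: 23.8
eef_pos: [0.6066, -0.0413, 0.133]
tcp_rot: [0.713, 0.7, 0.016, -0.016]
contact_force: [0.8, 0.5, -0.3]
opening: -0.001
finger_force: 0.0
```

{"name": "drive_tool", "arguments": {"moves": [[[0,-0.01,0],[0,0,0.001],0],[[0,-0.01,0],[0,0,0.001],0],[[0,-0.01,0],[0,0,0.001],0],[[0,0,0],[0,0,0],0]]}}

```text
time: 24.3
eef_pos: [0.6067, -0.0411, 0.1303]
tcp_rot: [0.714, 0.7, 0.005, -0.005]
contact_force: [-0.1, 0.5, 1.0]
opening: -0.0
finger_force: 0.7
```

{"name": "drive_tool", "arguments": {"moves": [[[0,0,0],[0,0,0.001],0],[[0,0,0],[0,0,0.0005],0],[[0,0,0],[0,0,0],0]]}}

```text
time: 24.68
eef_pos: [0.6068, -0.0409, 0.129]
tcp_rot: [0.714, 0.7, 0.006, -0.005]
contact_force: [-1.5, 2.3, 4.8]
opening: -0.001
finger_force: 2.2
```

{"name": "drive_tool", "arguments": {"moves": [[[0,0,0],[0,0,0.0005],0],[[0,0,0],[0,0,0],0]]}}

```text
time: 24.92
eef_pos: [0.6068, -0.0409, 0.1284]
tcp_rot: [0.714, 0.7, 0.006, -0.005]
contact_force: [-1.9, 3.3, 5.6]
opening: 0.002
finger_force: 2.4
```

{"name": "drive_tool", "arguments": {"moves": [[[0,0,0],[0,0,0.0005],0],[[0,0,0],[0,0,0],0]]}}

```text
time: 25.18
eef_pos: [0.6069, -0.0409, 0.1279]
tcp_rot: [0.714, 0.7, 0.006, -0.005]
contact_force: [-2.3, 4.1, 4.7]
opening: -0.003
finger_force: 2.5
```

{"name": "drive_tool", "arguments": {"moves": [[[0,0,0],[0.0008,-0.0003,0.0003],0],[[0,0,0],[0,0,0],0]]}}

```text
time: 25.42
eef_pos: [0.6068, -0.0407, 0.1277]
tcp_rot: [0.714, 0.7, 0.006, -0.005]
contact_force: [-0.0, 1.1, 4.4]
opening: -0.002
finger_force: 2.5
```

{"name": "drive_tool", "arguments": {"moves": [[[0,0,0],[0.0002,0,0.0005],0],[[0,0,0],[0,0,0],0]]}}

```text
time: 25.68
eef_pos: [0.6068, -0.0406, 0.1272]
tcp_rot: [0.714, 0.7, 0.006, -0.005]
contact_force: [-0.2, 0.7, 5.1]
opening: -0.001
finger_force: 2.5
```

{"name": "drive_tool", "arguments": {"moves": [[[0,0,0],[0.0002,0,0.0004],0],[[0,0,0],[0,0,0],0]]}}

```text
time: 25.92
eef_pos: [0.6068, -0.0405, 0.1269]
tcp_rot: [0.714, 0.7, 0.005, -0.005]
contact_force: [-0.5, 0.2, 4.7]
opening: 0.001
finger_force: 2.6
```

{"name": "drive_tool", "arguments": {"moves": [[[0,0,0],[0.0001,0,0.0005],0],[[0,0,0],[0,0,0],0]]}}

```text
time: 26.18
eef_pos: [0.6069, -0.0404, 0.1265]
tcp_rot: [0.714, 0.7, 0.005, -0.004]
contact_force: [-1.5, 1.1, 6.0]
opening: -0.002
finger_force: 2.7
```

{"name": "drive_tool", "arguments": {"moves": [[[0,0,0],[0.0001,0,0.0005],0],[[0,0,0],[0,0,0],0]]}}

```text
time: 26.42
eef_pos: [0.6068, -0.0404, 0.126]
tcp_rot: [0.714, 0.7, 0.005, -0.004]
contact_force: [-1.9, 1.6, 6.0]
opening: -0.002
finger_force: 2.9
```

{"name": "drive_tool", "arguments": {"moves": [[[0,0,0],[0.0001,0,0.0005],0],[[0,0,0],[0,0,0],0]]}}

```text
time: 26.68
eef_pos: [0.6068, -0.0403, 0.1256]
tcp_rot: [0.714, 0.7, 0.005, -0.004]
contact_force: [-1.9, -0.0, 5.6]
opening: -0.004
finger_force: 3.0
```

{"name": "drive_tool", "arguments": {"moves": [[[0,0,0],[0.0001,-0.0003,0.0005],0],[[0,0,0],[0,0,0],0]]}}

```text
time: 26.92
eef_pos: [0.6068, -0.0401, 0.1251]
tcp_rot: [0.714, 0.7, 0.006, -0.004]
contact_force: [-0.8, 0.7, 6.3]
opening: -0.0
finger_force: 2.7
```

{"name": "drive_tool", "arguments": {"moves": [[[0,0,0],[0.0001,0,0.0005],0],[[0,0,0],[0,0,0],0]]}}

```text
time: 27.18
eef_pos: [0.6068, -0.04, 0.1245]
tcp_rot: [0.714, 0.7, 0.006, -0.004]
contact_force: [-0.3, 1.4, 4.7]
opening: 0.001
finger_force: 2.6
```

{"name": "drive_tool", "arguments": {"moves": [[[0,0,0],[0.0001,0,0.0005],0],[[0,0,0],[0,0,0],0]]}}

```text
time: 27.42
eef_pos: [0.6068, -0.0399, 0.1239]
tcp_rot: [0.714, 0.7, 0.006, -0.004]
contact_force: [0.8, 0.1, 4.9]
opening: 0.002
finger_force: 2.4
```

{"name": "drive_tool", "arguments": {"moves": [[[0,0,0],[0.0001,0,0.0004],0],[[0,0,0],[0,0,0],0]]}}

```text
time: 27.68
eef_pos: [0.6068, -0.0398, 0.1234]
tcp_rot: [0.714, 0.7, 0.006, -0.004]
contact_force: [2.1, -1.5, 3.5]
opening: 0.003
finger_force: 2.2
```

{"name": "drive_tool", "arguments": {"moves": [[[0,0,0],[0,0,0.0004],0],[[0,0,0],[0,0,0],0]]}}

```text
time: 27.92
eef_pos: [0.6067, -0.0397, 0.123]
tcp_rot: [0.714, 0.7, 0.006, -0.004]
contact_force: [1.8, -0.9, 3.7]
opening: -0.004
finger_force: 2.3
```

{"name": "drive_tool", "arguments": {"moves": [[[0,0,0],[0,0,0.0004],0],[[0,0,0],[0,0,0],0]]}}

```text
time: 28.18
eef_pos: [0.6065, -0.0394, 0.1224]
tcp_rot: [0.714, 0.7, 0.006, -0.005]
contact_force: [3.2, -0.7, 5.1]
opening: -0.005
finger_force: 2.3
```

{"name": "drive_tool", "arguments": {"moves": [[[0,0,0],[0,0.0003,0.0004],0],[[0,0,0],[0,0,0],0]]}}

```text
time: 28.42
eef_pos: [0.6062, -0.0391, 0.1216]
tcp_rot: [0.714, 0.7, 0.005, -0.006]
contact_force: [3.3, -1.4, 2.9]
opening: 0.003
finger_force: 1.9
```

{"name": "drive_tool", "arguments": {"moves": [[[0,0,0],[0,0,0.0004],0],[[0,0,0],[0,0,0],0]]}}

```text
time: 28.68
eef_pos: [0.6056, -0.0389, 0.1207]
tcp_rot: [0.714, 0.7, 0.005, -0.006]
contact_force: [1.5, 0.3, 3.0]
opening: 0.004
finger_force: 1.1
```

{"name": "drive_tool", "arguments": {"moves": [[[0,0,0],[0,0,0.0004],0],[[0,0,0],[0,0,0],0]]}}

```text
time: 28.92
eef_pos: [0.6053, -0.0388, 0.12]
tcp_rot: [0.714, 0.7, 0.005, -0.007]
contact_force: [0.8, 0.2, -0.2]
opening: -0.001
finger_force: 0.4
```

The force fell off, which looks like the tongue snapping out. I'll confirm with a slight further press, looking for a steep rise at the stop.

{"name": "drive_tool", "arguments": {"moves": [[[0,0,0],[0,0,0.0004],0],[[0,0,0],[0,0,0],0]]}}

```text
time: 29.18
eef_pos: [0.6058, -0.0391, 0.12]
tcp_rot: [0.714, 0.7, 0.005, -0.006]
contact_force: [0.5, 0.3, -0.9]
opening: 0.003
finger_force: 0.1
```

{"name": "drive_tool", "arguments": {"moves": [[[0,0,0],[0,0,0.0004],0],[[0,0,0],[0,0,0],0]]}}

```text
time: 29.42
eef_pos: [0.6063, -0.0393, 0.12]
tcp_rot: [0.714, 0.7, 0.005, -0.005]
contact_force: [-0.5, -0.0, -0.6]
opening: -0.001
finger_force: 0.0
```

{"name": "drive_tool", "arguments": {"moves": [[[0,0,0],[0,0,0.0003],0],[[0,0,0],[0,0,0],0]]}}

```text
time: 29.68
eef_pos: [0.6064, -0.0393, 0.12]
tcp_rot: [0.714, 0.7, 0.005, -0.005]
contact_force: [-1.5, 0.1, 0.6]
opening: 0.001
finger_force: 0.5
```

{"name": "drive_tool", "arguments": {"moves": [[[0,0,0],[0,-0.0003,0.0004],0],[[0,0,0],[0,0,0],0]]}}

```text
time: 29.92
eef_pos: [0.6064, -0.0393, 0.1199]
tcp_rot: [0.714, 0.7, 0.006, -0.005]
contact_force: [-0.4, 0.6, 2.5]
opening: -0.002
finger_force: 1.2
```

{"name": "drive_tool", "arguments": {"moves": [[[0,0,0],[0,0,0.0004],0],[[0,0,0],[0,0,0],0]]}}

```text
time: 30.18
eef_pos: [0.6064, -0.0393, 0.1198]
tcp_rot: [0.714, 0.7, 0.006, -0.005]
contact_force: [-1.7, 0.4, 4.8]
opening: -0.004
finger_force: 2.5
```

{"name": "drive_tool", "arguments": {"moves": [[[0,0,0],[0,0,0.0003],0],[[0,0,0],[0,0,0],0]]}}

```text
time: 30.42
eef_pos: [0.6064, -0.0392, 0.1194]
tcp_rot: [0.714, 0.7, 0.006, -0.005]
contact_force: [-1.4, 0.2, 5.0]
opening: 0.003
finger_force: 2.5
```

{"name": "drive_tool", "arguments": {"moves": [[[0,0,0],[0,0,0.0003],0],[[0,0,0],[0,0,0],0]]}}

```text
time: 30.68
eef_pos: [0.6064, -0.0392, 0.1191]
tcp_rot: [0.714, 0.7, 0.006, -0.005]
contact_force: [-1.5, 0.9, 4.4]
opening: 0.002
finger_force: 2.6
```

{"name": "drive_tool", "arguments": {"moves": [[[0,0,0],[0,0,0.0003],0],[[0,0,0],[0,0,0],0]]}}

```text
time: 30.92
eef_pos: [0.6064, -0.0391, 0.1189]
tcp_rot: [0.714, 0.7, 0.006, -0.005]
contact_force: [-2.2, 0.3, 5.0]
opening: 0.0
finger_force: 2.7
```

{"name": "drive_tool", "arguments": {"moves": [[[0,0,0],[0,0,0.0003],0],[[0,0,0],[0,0,0],0]]}}

```text
time: 31.18
eef_pos: [0.6064, -0.0391, 0.1186]
tcp_rot: [0.714, 0.7, 0.006, -0.005]
contact_force: [-1.4, 0.3, 5.3]
opening: -0.001
finger_force: 2.7
```

{"name": "drive_tool", "arguments": {"moves": [[[0,0,0],[0,0,0.0003],0],[[0,0,0],[0,0,0],0]]}}

```text
time: 31.42
eef_pos: [0.6064, -0.0391, 0.1184]
tcp_rot: [0.714, 0.7, 0.006, -0.005]
contact_force: [-1.5, 0.8, 6.7]
opening: 0.0
finger_force: 2.9
```

{"name": "drive_tool", "arguments": {"moves": [[[0,0,0],[0,0,0.0003],0],[[0,0,0],[0,0,0],0]]}}

```text
time: 31.68
eef_pos: [0.6064, -0.039, 0.1184]
tcp_rot: [0.714, 0.7, 0.006, -0.005]
contact_force: [-1.9, 0.9, 7.2]
opening: 0.001
finger_force: 3.5
```

{"name": "drive_tool", "arguments": {"moves": [[[0,0,0],[0,0,0.0003],0],[[0,0,0],[0,0,0],0]]}}

```text
time: 31.92
eef_pos: [0.6064, -0.039, 0.1183]
tcp_rot: [0.714, 0.7, 0.006, -0.005]
contact_force: [-2.8, 0.9, 8.8]
opening: -0.007
finger_force: 4.0
```

Steep rise with no motion at z = 0.1184, 1.6 mm after the force dropped: that is the stop, so the tongue has caught. Retreating.

{"name": "drive_tool", "arguments": {"moves": [[[0,0,0],[0,0,-0.001],0],[[0,0,0],[0,0,-0.001],0],[[0,0,0],[0,0,-0.003],0],[[0,0,0],[0,0,-0.02],0],[[0,0,0],[0,0,-0.05],0]]}}

```text
time: 32.55
eef_pos: [0.604, -0.0399, 0.1901]
tcp_rot: [0.714, 0.7, 0.003, -0.008]
contact_force: [0.7, 0.2, -0.2]
opening: 0.003
finger_force: 0.0
```

{"name": "drive_tool", "arguments": {"moves": [[[0,0,0],[0,0,-0.06],0],[[0,0,0],[-0.06,0,-0.02],0],[[0,0,0],[-0.06,0,0],0],[[0,0,0],[-0.06,0,0],0],[[0,0,0],[0,0,0],0]]}}

```text
time: 33.17
eef_pos: [0.6019, -0.2248, 0.2698]
tcp_rot: [0.716, 0.698, 0.005, -0.005]
contact_force: [-0.5, 0.3, 0.6]
opening: 0.002
finger_force: 0.0
```

```bash
python3 - <<'E'
from h import *
from scipy.optimize import minimize_scalar
go(None,88.9)
b=snap('scene','sc7')
im=b['image'];h=cv2.cvtColor(im,cv2.COLOR_RGB2HSV)
m=((h[...,0]>20)&(h[...,0]<35)&(h[...,1]>130)&(h[...,2]>90)).astype(np.uint8)
n,l,st,c=cv2.connectedComponentsWithStats(m)
for i in range(1,n):
    if st[i,4]>10: print(c[i].round(1),st[i,4],ray(b,*c[i],.1045).round(4))
for th in(-.04,-.02,0,.02,.04,.1): print(th,proj(b,(.602,-.18+.003+.14*np.cos(th)-.0245*np.sin(th),.08+.14*np.sin(th)+.0245*np.cos(th))).round(2))
s=ctrl.get_state();print(np.round(s['dq'],3))
E
```

```text
t 33.17 tcp [ 0.6019 -0.2248  0.2698] yaw 88.6 f [-0.5  0.3  0.6] op 0.002
 turn z -0.005 tilt [ 6.000e-04  1.390e-02 -9.999e-01]
[244.3 211.5] 71 [ 0.6054 -0.0293  0.1045]
[221.1 220.9] 225 [ 0.6157 -0.0976  0.1045]
-0.04 [241.54 212.39]
-0.02 [241.38 211.8 ]
0 [241.21 211.21]
0.02 [241.02 210.64]
0.04 [240.81 210.06]
0.1 [240.05 208.38]
[ 0.05  -0.014  0.019  0.01   0.002  0.003]
```

The force trace and the pad position in the image (244,211) both show a shut cover at about 0 rad. Handing in.

```bash
python3 -c "
from h import *
print(ctrl.sign_off())"
```

```text
the job is handed in; nothing more can be done
None
```

I pressed the orange plug home, closed the cover, pressed the latch until it caught (readings never above about 9.3 N) and handed the job in at about 33 s. The plug's first try jammed and I re-aligned it. That the tongue is out is inferred from the force drop and the stop 1.6 mm later, not seen, and the sign-off gave no verdict.

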